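Seat the sample carousel on its turntable

TASK

The six-pocket carousel of the X-ray sample turntable lies loose on its spindle, held up by the spindle's spring balls with the notch in its rim away from the index pin. Push it round with a fingertip until the notch stands over the pin, then press down on the middle of its hub until it snaps fully home, flat on the turntable with the pin in the notch. Do not pick the carousel up, and leave the cups, the jar and the tweezers beside the turntable where they are.

Things in the scene. Friction and masses are not known exactly. Their poses are not given: they have to be found in the camera images.
- turntable: The fixed sample turntable: white round housing, 200 mm across, 53 mm high to its dark steel deck, with a control nose 96 mm wide that reaches 132 mm from the axis. Origin on the axis at its underside (z = 0); z up; nose and index pin lie towards its -x.
- seat (a point): On the turntable's axis, 56 mm above the worktop: top of the aluminium shoulder, 64 mm across, on which the seated carousel's underside rests. From it rises a steel spindle, 36 mm thick, to 72.5 mm. Three spring-loaded balls stand 3 mm out of the spindle, centres at 64 mm: they hold the loose carousel up, level, and give way when it is pressed down.
- pin_tip (a point): Tip of the fixed upright index pin, 85 mm from the turntable's axis towards its -x, 65 mm above the worktop. The pin is 8 mm thick with a bullet nose 7 mm tall (2.4 mm across at the tip); it stands half outside the carousel's rim, on a small bright plate on the dark deck.
- carousel: The loose carousel, about 0.26 kg: grey plastic disc 172 mm across, 12 mm thick, with a hub. Origin on its axis at the disc's underside; z up; its -x points to the notch. Unseated it rests level, underside about 67.5 mm above the worktop (14.5 mm over the deck, 2.5 mm over the pin). When its x axis points as the turntable's does, the notch is over the pin; the pin's nose guides it in within about 2.5 degrees.
- pocket (a point): Centre, at the underside, of one of the six round through pockets, 44 mm across, open down to the deck; this one lies 30 degrees from the carousel's +x (towards +y), the others every 60 degrees, all 56 mm from the axis. Any pocket takes a fingertip: about 0.5 N sideways turns the carousel, either way without end; unpushed, it stops.
- notch (a point): Middle of the notch at the underside of the carousel, 85 mm from its axis towards its -x. The notch is a straight slot in the rim, 12 mm wide, open outward, its floor 70 mm from the axis, through the whole 12 mm thickness.
- hub_top (a point): Centre of the flat top of the hub, 30 mm across, 27 mm above the disc's underside (the hub widens as a cone to 59 mm at the disc): the place to press. 94.5 mm above the worktop before seating, 83 mm seated. In line, 6 to 15 N down snaps it past the balls, maybe one side first, and they then hold it down; out of line it stops on the pin and may tip over it.
- sample_cup_4: Bystander: white sample cup with a black cap, 39 mm across and 33 mm tall, upright on the worktop beside the turntable; origin at the centre of its underside.
- sample_cup_5: Bystander: white sample cup with a grey cap, 39 mm across and 32 mm tall, upright on the worktop beside the turntable; origin at the centre of its underside.
- sample_cup_6: Bystander: white sample cup with a black cap, 39 mm across and 33 mm tall, upright on the worktop beside the turntable; origin at the centre of its underside.
- powder_jar_2: Bystander: white screw-cap jar, 54 mm across and 80 mm tall, upright on the worktop behind the turntable; origin at the centre of its underside.
- tweezers: Bystander: steel tweezers, 123 mm long, lying on the worktop beside the turntable; origin at its middle.

How it is judged:
By the outcome, as a careful person would: the job done as asked, in the order asked, and still so for the second after the job is handed in, with the robot touching nothing.
It also fails if it takes over 51 s, if anything falls off the work surface, if the arm or the gripper's body presses on something with over 40 N, if the wrist force passes 120 N, or if a joint passes its speed limit or range.

ROBOT

A 6-joint arm with a two-finger parallel gripper is mounted at the origin on a cart in front of the work surface, level with it; the furniture and walls round the work are solid. World frame = base frame: x ahead of the robot, y to its left, z up, the work surface at z = 0. Lengths are in m, angles in rad, forces in N, time in s.
With the tool pointing down it reaches from about 0.375 to 0.9 m from the base axis. Payload 3.1 kg.
Tool frame: the origin (TCP) lies midway between the tips of the shut fingers; the grasp point (between the pads) lies 19 mm behind it; z points along the fingers, y is the line along which they close (so a half turn about z gives the same grasp; the last joint's range is limited). The gripper opens to 87 mm and grips with 3 to 60 N. Pads are 19 mm wide; open, the fingers measure 117 mm over their backs; the gripper's body (75 mm by 190 mm) begins 51 mm behind the grasp point.
Start: joints at [1.042, 0.527, 1.433, -0, 1.181, -0.178], TCP at [0.214, 0.587, 0.191] pointing down, gripper open.
Joint ranges: [-3.08, 3.08], [-0.75, 2.2], [0.22, 2.44], [-1.43, 4.57], [0, 2.65], [-2.85, 2.85]. Speed limits (rad/s): [2.79, 2.79, 3.14, 3.14, 3.14, 3.14].

INTERFACE

Orientations are given as a unit quaternion [x, y, z, w].
In Python, from rig import status, imaging, order gives the robot as it stands.
- The arm moves only by the tool arm_command, never from a script. Its argument "deltas" is one flat list of numbers, 5 for each row, row after row: the opening, from -1 (shut) to 1 (fully open), so that 0 is half open, then the shift along the tool's x, y, z in m, then the turn about the tool's z in rad. In form: [gripper, tx, ty, tz, roll, gripper, tx, ty, tz, roll, ...]. A call has 1 to 12 rows; each row shifts and turns the commanded pose from where the row before left it, along the tool's axes as they then stand; what a row does not reach is not made up. A row lasts 1/8 s, in which the tool goes at most 62.5 mm and 10.7 degrees, less where a joint would pass 70% of its speed; a pose out of reach is approached as far as the arm can. A call with a gripper value outside its range is refused whole. The fingers move at their own pace and stop on an object; "newtons" is the grip in N (left out, the last holds). Time passes only in rows, so rows that do not move let the fingers close. It gives the time, the measured TCP pose, the force, the opening and the grip force at its end, in the units of the state.
- status.get_obs(): the state, without advancing time (a new reading comes with each control period).
- imaging.camera(name): name is "side" or "top" or "wrist"; returns (picture, depth): 384x512x3 uint8, red, green, blue; 384x512 float32, m along the optical axis (not along the pixel's ray), 0 where there is no reading.
- imaging.camera_params(name): a dict with "intrinsics" (3x3 intrinsics, pixels), "k1" (the pictures are not rectified: a ray, as slopes to the right and down, at radius r is drawn at 1 + k1 r^2 times it, then the intrinsics apply), "camera_from_world" (4x4, takes a point from world to camera coordinates). Camera axes: x right, y up, looking along -z (the intrinsics and any distortion apply to the point x, -y, -z); pixel columns grow to the right and rows downward; lengths in m; the calibration is good to about 2 mm. A picture is of the moment at which its call begins: read the wrist's pose just before it. camera_params takes no time and is no camera call; for the wrist camera it gives the pose at the moment of the call.
- order.hand_in(): hands the job in; it is judged then, once.
The state is a dict: "time": time; "q": joint angles; "joint_velocities": joint speeds; "joint_torque": joint torques, N m; "position": TCP position; "tool_rot": TCP orientation; "ft_force": force on the tool from outside, world axes, zero at the start; "moment": the same for the moment, N m; "grip_width": finger opening in m; "grip_force": force on a finger pad.
Only numpy, scipy, OpenCV 4.12 (cv2) and the standard library are available. Lean on these libraries where they do the work, as an engineer would, in place of code of your own. Each camera call takes 0.05 s, during which the arm holds its last target. There are 200 camera calls.

## Working session

There is one attempt and no reset: what is moved stays moved. The work goes in short steps, Python scripts to look and compute and a tool call to move; the robot and the scene stay as the last step left them, time stands still between calls to the robot, and variables do not carry over. Pictures are saved under pics/ and viewed, at most 10 in all, crops included, and the job is handed in when it is done.

Besides the shell and the picture viewer there is one more tool, called as name(argument=value, ...) on one line, values as JSON. arm_command: Moves the arm, as the interface text tells. Its arguments: {"type":"object","properties":{"deltas":{"type":"array"},"newtons":{"type":"number"}},"required":["deltas"]}

```bash
mkdir -p pics; cat > h.py <<'E'
import numpy as np, cv2
from rig import status, imaging, order
def shot(n,fn=None):
    P=imaging.camera_params(n); im,d=imaging.camera(n)
    if fn: cv2.imwrite('pics/'+fn,im[:,:,::-1])
    return im,d,P
def rays(P,uv):
    K=np.array(P['intrinsics']);k=P['k1'];uv=np.atleast_2d(np.array(uv,float))
    D=np.array([k,0,0,0],float)
    x=cv2.undistortPoints(uv[:,None,:],K,D)[:,0]
    T=np.array(P['camera_from_world']);R=T[:3,:3];o=-R.T@T[:3,3]
    return o,np.c_[x[:,0],-x[:,1],-np.ones(len(x))]@R
def onplane(P,uv,z):
    o,d=rays(P,uv); return o+d*((z-o[2])/d[:,2])[:,None]
def proj(P,X):
    T=np.array(P['camera_from_world']);X=np.atleast_2d(X);c=X@T[:3,:3].T+T[:3,3]
    s=np.c_[c[:,0],-c[:,1]]/-c[:,2:];s=s*(1+P['k1']*(s**2).sum(1))[:,None]
    K=np.array(P['intrinsics']);return s@K[:2,:2].T+K[:2,2]
E
python3 - <<'E'
from h import *
a,d,P=shot('top','top0.png');b,_,Q=shot('side','side0.png')
cv2.imwrite('pics/both0.png',cv2.resize(np.vstack([a,b])[:,:,::-1],(400,600)))
print(P,Q['camera_from_world'],status.get_obs())
E
```

```text
{'intrinsics': array([[423.46320826,   0.        , 250.45262189],
       [  0.        , 423.46320826, 184.36137518],
       [  0.        ,   0.        ,   1.        ]]), 'k1': -0.0681297843802645, 'camera_from_world': array([[-0.01358927, -0.99976561,  0.01685371,  0.30598138],
       [ 0.98010509, -0.00998037,  0.19822818, -0.61192482],
       [-0.19801351,  0.01921218,  0.98001099, -0.82629552],
       [ 0.        ,  0.        ,  0.        ,  1.        ]])} [[-0.99750449 -0.0695026  -0.01241685  0.61759644]
 [ 0.03119261 -0.59160507  0.80562427  0.10181906]
 [-0.06333885  0.80322651  0.59229669 -1.15413844]
 [ 0.          0.          0.          1.        ]] {'time': 0.1, 'q': array([ 1.04250667e+00,  5.28375012e-01,  1.43379765e+00, -3.50310247e-05,
        1.18140409e+00, -1.78500545e-01]), 'joint_velocities': array([-0.0010706 , -0.00291343, -0.00454931, -0.00088691,  0.00155657,
        0.00031558]), 'joint_torque': array([-4.32365305e-04, -4.40987849e+01, -1.77150232e+01,  6.34769560e-02,
        5.33719675e-02, -5.25400310e-05]), 'position': array([0.21379241, 0.58651165, 0.18976098]), 'tool_rot': array([ 1.73997656e-01,  9.84745567e-01, -9.36346131e-04, -3.28135489e-04]), 'ft_force': array([ 0.63451688, -0.73617057, -0.01533629]), 'moment': array([ 0.03135886, -0.02805282,  0.02960248]), 'grip_force': 0.0, 'grip_width': 0.086850830463388}
```

View pics/top0.png

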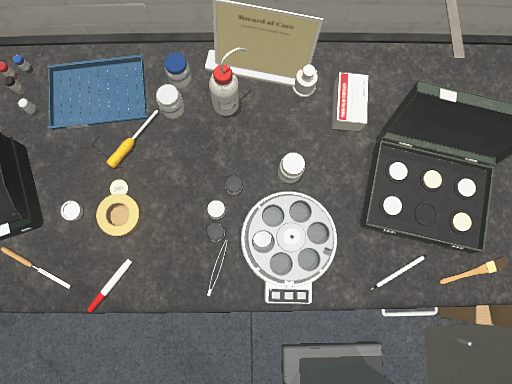

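View pics/side0.png

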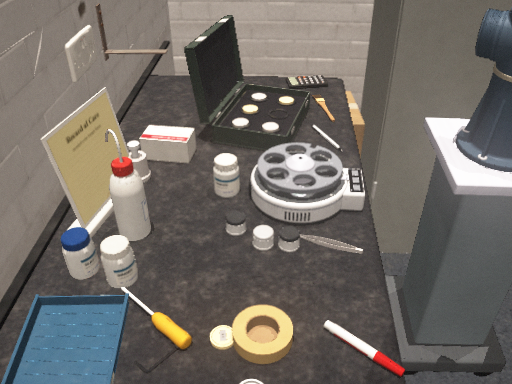

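The top view shows the turntable centred near (290,238) with its nose towards the robot at (289,292). The cups are at (216,210), (216,232) and (234,185), the tweezers at (217,267) and the jar at (291,167). I'll zoom in on the carousel.

```bash
python3 - <<'E'
from h import *
a=cv2.imread('pics/top0.png');P=imaging.camera_params('top')
cv2.imwrite('pics/crop0.png',cv2.resize(a[180:310,225:355],(600,600),interpolation=cv2.INTER_CUBIC))
print(onplane(P,[[291,237]],.0945),onplane(P,[[289,293]],.053),onplane(P,[[328,251]],.08))
E
```

```text
[[0.50218514 0.22130177 0.0945    ]] [[0.39284348 0.22401515 0.053     ]] [[0.47440532 0.14665347 0.08      ]]
```

View pics/crop0.png

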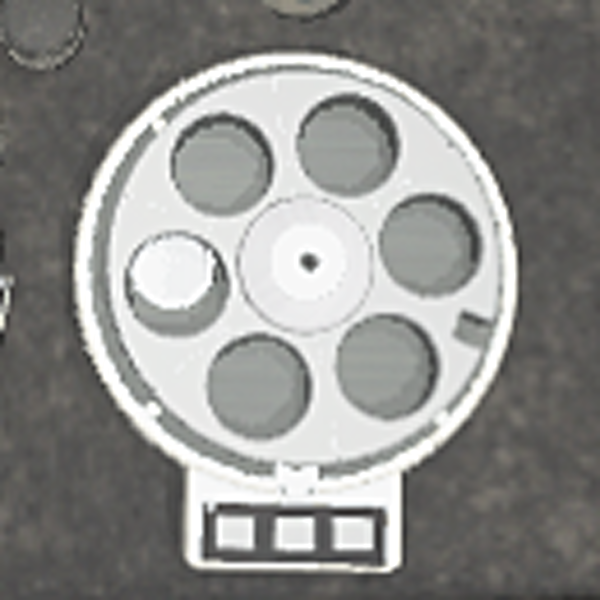

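The crop shows six pockets, with the notch at crop (472,328) on the right and the pin plate at (298,478) by the nose. The white disc in the left pocket lies on the deck. I'll fit the axis and angles next.

```bash
python3 - <<'E'
from h import *
P=imaging.camera_params('top')
f=lambda L:np.array(L)*130/600+np.array([225,180])-.4
C=f([(222,165),(348,146),(430,245),(388,367),(258,386),(176,283)])
X=onplane(P,C,.0795)[:,:2];c=X.mean(0);v=X-c
print('c',c,'r',np.hypot(*v.T),'ang',np.degrees(np.arctan2(v[:,1],v[:,0])))
h=onplane(P,f([(310,262)]),.0945)[0];print('hub',h)
for n,p,z in(('notchfloor',(459,323),.0795),('notchmid',(474,329),.0795),('pinplate',(298,480),.053),('nose',(297,533),.053)):
    w=onplane(P,f([p]),z)[0,:2];print(n,w,np.hypot(*(w-c)),np.degrees(np.arctan2(*(w-c)[::-1])))
# housing circle
a=cv2.imread('pics/top0.png')
th=f([(75,268),(518,268),(296,52),(150,120),(450,110)]);Y=onplane(P,th,.053)[:,:2]
A=np.c_[2*Y,np.ones(len(Y))];s=np.linalg.lstsq(A,(Y**2).sum(1),rcond=None)[0];print('housing',s[:2],np.sqrt(s[2]+s[0]**2+s[1]**2))
E
```

```text
c [0.5034406  0.22073633] r [0.05570278 0.05559286 0.05575865 0.05641435 0.05568475 0.05593401] ang [  38.17841511  -22.19714877  -82.0558934  -141.79027227  157.60460233
   97.34824897]
hub [0.50340251 0.21975533 0.0945    ]
notchfloor [0.47735426 0.15434733] 0.07133019822404539 -111.45143818580591
notchmid [0.4746793  0.14794681] 0.07826574896292054 -111.56045048749351
pinplate [0.41140266 0.22314718] 0.09206951880778819 178.49953449752923
nose [0.38874655 0.22423233] 0.1147473219597082 178.2541061653493
housing [0.50221023 0.21908946] 0.09888164401769213
```

arm_command(deltas=[-1, -0.0356, -0.0164, 0, 0, -1, -0.0356, -0.0164, 0, 0, -1, -0.0356, -0.0164, 0, 0, -1, -0.0356, -0.0164, 0, 0, -1, -0.0356, -0.0164, 0, 0, -1, -0.0356, -0.0164, 0, 0, -1, -0.0356, -0.0164, 0, 0, -1, -0.0356, -0.0164, 0, 0, -1, -0.0356, -0.0164, 0, 0, -1, -0.0356, -0.0164, 0, 0, -1, -0.0356, -0.0164, 0, 0, -1, -0.0356, -0.0164, 0, 0], newtons=20)

```text
time: 1.6
position: [0.5485, 0.2548, 0.1902]
tool_rot: [0.174, 0.985, -0.0, -0.0]
ft_force: [1.3, 0.9, 0.1]
grip_width: 0.0003
grip_force: 0.0
```

arm_command(deltas=[-1, 0, 0, 0, 0.18, -1, 0, 0, 0, 0.18, -1, 0, 0, 0, 0.18, -1, 0, 0, 0.03, 0.02, -1, 0, 0, 0.03, 0, -1, 0, 0, 0, 0, -1, 0, 0, 0, 0])

```text
time: 2.48
position: [0.5486, 0.256, 0.1313]
tool_rot: [0.439, 0.898, 0.0, 0.0]
ft_force: [-0.8, -0.7, -0.4]
grip_width: 0.0005
grip_force: 0.0
```

```bash
python3 - <<'E'
from h import *
o=status.get_obs();print(o['position'],o['tool_rot'],o['ft_force'],o['grip_width'])
a,d,P=shot('wrist','w1.png');print(P)
p=np.array(o['position']);print('tcp px',proj(P,p), 'hub px',proj(P,[.5033,.2203,.0945]),'tip shadow at .0795',proj(P,[p[0],p[1],.0795]))
E
```

```text
[0.54864385 0.2559782  0.13129623] [4.39381500e-01 8.98300425e-01 3.08814613e-04 3.85532764e-04] [-0.80005239 -0.67285869 -0.4048125 ] 0.0004835509822627604
{'intrinsics': array([[333.93145313,   0.        , 255.10435838],
       [  0.        , 333.93145313, 195.30170413],
       [  0.        ,   0.        ,   1.        ]]), 'k1': -0.01816873097948054, 'camera_from_world': array([[ 7.89837958e-01,  6.13315075e-01,  7.86240195e-04,
        -5.89566753e-01],
       [-5.84519788e-01,  7.53141837e-01, -3.01850941e-01,
         1.47452669e-01],
       [-1.85721883e-01,  2.37953758e-01,  9.53354809e-01,
        -2.94298748e-01],
       [ 0.00000000e+00,  0.00000000e+00,  0.00000000e+00,
         1.00000000e+00]])}
tcp px [[256.48922162 227.21690027]] hub px [[177.77314483 208.01109237]] tip shadow at .0795 [[256.17346128 201.02795377]]
```

View pics/w1.png

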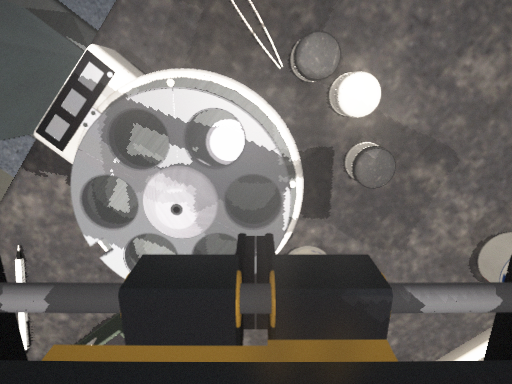

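The wrist view shows the hub at (176,208) as predicted, the shut fingertips at (256,237), and the target pocket at (252,200) right below them. I'll descend and push.

arm_command(deltas=[-1, 0, -0.0018, 0.025, 0, -1, 0, 0, 0.025, 0, -1, 0, 0, 0.011, 0, -1, 0, 0, 0, 0])

```text
time: 3.02
position: [0.5468, 0.2548, 0.0698]
tool_rot: [0.439, 0.898, 0.0, 0.0]
ft_force: [0.7, 0.4, 0.3]
grip_width: 0.0001
grip_force: 0.0
```

arm_command(deltas=[-1, -0.0045, -0.0002, 0, 0.08, -1, -0.0045, -0.0002, 0, 0.08, -1, -0.0045, -0.0002, 0, 0.08, -1, -0.0045, -0.0002, 0, 0.08, -1, 0, 0, 0, 0])

```text
time: 3.65
position: [0.5564, 0.239, 0.0711]
tool_rot: [0.577, 0.817, 0.001, 0.001]
ft_force: [-0.8, -0.4, -0.2]
grip_width: 0.0001
grip_force: 0.0
```

```bash
python3 - <<'E'
from h import *
o=status.get_obs();print(o['position'],o['ft_force'],o['moment'])
v=o['position'][:2]-np.array([.5033,.2203]);print(np.hypot(*v),np.degrees(np.arctan2(v[1],v[0])))
a,d,P=shot('top','t1.png');w,_,_=shot('wrist')
cv2.imwrite('pics/c1.png',np.hstack([cv2.resize(a[180:310,225:355],(384,384),interpolation=3),cv2.resize(w,(416,384))])[:,:,::-1])
E
```

```text
[0.55644336 0.23904787 0.07108877] [-0.83722014 -0.39202771 -0.16788269] [-0.05524846  0.02021236 -0.05367188]
0.05635334042443575 19.431777205831995
```

View pics/c1.png

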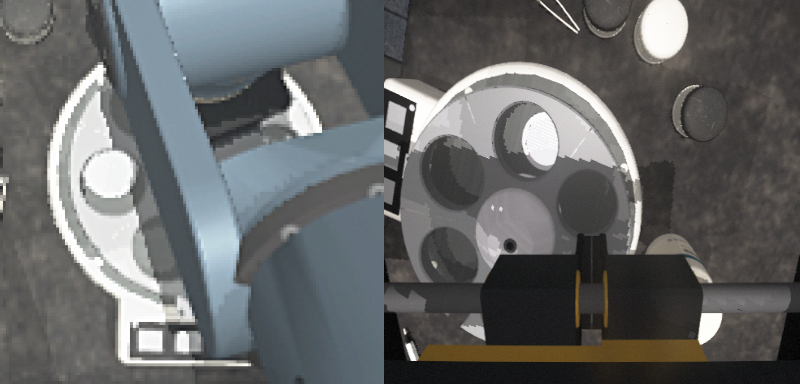

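The fingertip is inside the pocket. I'll read the carousel angle from the wrist pockets.

```bash
python3 - <<'E'
from h import *
P=imaging.camera_params('wrist')
X=onplane(P,[(84,171),(177,138),(251,202),(80,254)],.0795)[:,:2]
v=X-[.5033,.2203];print(np.hypot(*v.T),np.degrees(np.arctan2(v[:,1],v[:,0])))
E
```

```text
[0.05734445 0.05836003 0.05640246 0.05513284] [ 157.43450338   97.63647255   40.03687988 -145.46589939]
```

```bash
cat >> h.py <<'E'
def cloud(n):
    im,d,P=shot(n);K=P['intrinsics'];v,u=np.nonzero(d>0)
    o,r=rays(P,np.c_[u,v]);T=np.array(P['camera_from_world'])
    return o+r*d[v,u][:,None],im[v,u],P,im
def scan(n,C=(.5033,.2203)):
    X,c,P,im=cloud(n);w=X[:,:2]-np.array(C);r=np.hypot(*w.T);t=np.degrees(np.arctan2(w[:,1],w[:,0]))
    def strip(r0,r1):
        s=''
        for a in range(-180,180,4):
            m=(r>r0)&(r<r1)&(t>=a)&(t<a+4);z=X[m,2]
            s+=' %d'%(1000*np.median(z)) if m.sum()>2 else ' .'
        return s
    print(n,'pockets',strip(.053,.059));print('rim',strip(.074,.083));print('hub',np.median(X[(r<.012),2]) if (r<.012).any() else None)
    return im,P
E
python3 - <<'E'
from h import *
im,P=scan('wrist');cv2.imwrite('pics/w2.png',im[:,:,::-1])
print(proj(P,[.5033,.2203,.0945]),proj(P,status.get_obs()['position']))
E
```

```text
wrist pockets  74 79 79 79 78 . . 53 53 53 53 53 53 53 53 72 . . . . . . . . . . . . . . . . . . . . . . . . . . . . . . 53 151 151 53 53 125 125 53 53 200 205 196 196 194 188 79 79 79 53 53 53 53 53 53 53 53 53 53 53 74 79 79 79 79 . . 53 53 53 53 53 53 53 53
rim  79 80 79 79 79 79 79 73 72 72 72 70 53 53 52 52 . . 79 79 79 80 . . . . . . . . . . . . . . . . 80 . . . . . . . . 79 79 79 79 79 79 196 201 196 193 186 79 79 79 79 79 79 79 79 79 79 79 79 79 79 79 79 79 79 79 79 79 79 79 79 79 79 73 72 74 75 79 79
hub 0.09496632370318282
[[156.82795324 243.87052351]] [[255.69448377 226.54145627]]
```

arm_command(deltas=[-1, -0.0045, -0.0002, 0, 0.08, -1, -0.0045, -0.0002, 0, 0.08, -1, 0, 0, 0, 0])

```text
time: 4.18
position: [0.5576, 0.2303, 0.0699]
tool_rot: [0.64, 0.769, 0.0, 0.0]
ft_force: [-1.0, 0.6, 0.5]
grip_width: 0.0006
grip_force: 0.0
```

```bash
cat >> h.py <<'E'
def circ(n,C=(.5033,.2203)):
    "carousel phase (mod 60, deg) from depth: top-surface vs deck points on the pocket ring"
    X,c,P,im=cloud(n);w=X[:,:2]-np.array(C);r=np.hypot(*w.T);t=np.degrees(np.arctan2(w[:,1],w[:,0]))
    top=(abs(X[:,2]-.0795)<.004)&(r>.032)&(r<.083)
    best=[]
    for ph in np.arange(0,60,.25):
        a=np.radians((t[top]-ph+30)%60-30);rr=r[top]
        dd=np.hypot(rr*np.cos(a)-.056,rr*np.sin(a));best.append(((dd<.0215).sum(),ph))
    best=np.array(best);m=best[:,0].min();print(n,'phase',best[best[:,0]<=m*1.1+3],top.sum())
    nt=(r>.072)&(r<.083)&(X[:,2]<.0765)&(X[:,2]>.045);h=np.histogram(t[nt],np.arange(-180,181,4))[0]
    print('low rim',[(a,k) for a,k in zip(range(-180,180,4),h) if k])
    return im,P
E
python3 - <<'E'
from h import *
o=status.get_obs();print(o['position'],o['ft_force'])
v=o['position'][:2]-np.array([.5033,.2203]);print(np.hypot(*v),np.degrees(np.arctan2(v[1],v[0])))
im,P=circ('wrist');cv2.imwrite('pics/w3.png',im[:,:,::-1])
E
```

```text
[0.55759527 0.23030258 0.06985022] [-1.0387329   0.56322463  0.49580781]
0.05520895141113917 10.4383138590571
wrist phase [[281.    37.75]
 [265.    38.  ]
 [255.    38.25]
 [261.    38.5 ]] 18271
low rim [(-180, np.int64(51)), (-176, np.int64(3)), (-160, np.int64(1)), (-156, np.int64(117)), (-152, np.int64(168)), (-148, np.int64(170)), (-144, np.int64(164)), (-140, np.int64(108)), (-136, np.int64(97)), (-132, np.int64(74)), (-128, np.int64(16)), (-120, np.int64(4)), (-112, np.int64(1)), (20, np.int64(14)), (24, np.int64(46)), (28, np.int64(58)), (32, np.int64(44)), (36, np.int64(31)), (40, np.int64(7)), (92, np.int64(11)), (96, np.int64(38)), (100, np.int64(58)), (104, np.int64(73)), (108, np.int64(70)), (112, np.int64(20)), (148, np.int64(17)), (152, np.int64(109)), (156, np.int64(174)), (160, np.int64(201)), (164, np.int64(208)), (168, np.int64(208)), (172, np.int64(157)), (176, np.int64(102))]
```

View pics/w3.png

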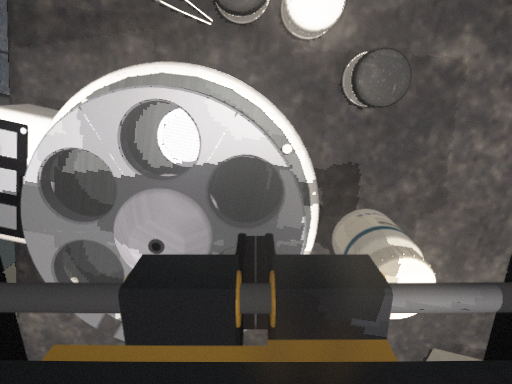

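The carousel has not turned: its phase is still 38°, while the finger now stands over the web. I need the real finger length, so I'll measure the tip in the wrist depth and the top and side clouds.

```bash
python3 - <<'E'
from h import *
o=status.get_obs();p=np.array(o['position'])
im,d,P=shot('wrist')
o_,r=rays(P,[[256,v] for v in range(180,300,6)])
for k,v in enumerate(range(180,300,6)):
    X=o_+r[k]*d[v,256];print(v,d[v,256].round(3),X.round(3),im[v,256])
X,c,Q,im=cloud('side');cv2.imwrite('pics/s2.png',im[:,:,::-1])
print(proj(Q,p),proj(Q,[.5033,.2203,.0945]))
cv2.imwrite('pics/s2c.png',cv2.resize(im[90:240,220:400],(720,600),interpolation=3)[:,:,::-1])
E
```

```text
180 0.217 [0.553 0.256 0.054] [85 84 82]
186 0.219 [0.554 0.252 0.053] [80 78 77]
192 0.221 [0.555 0.248 0.053] [80 77 76]
198 0.221 [0.555 0.244 0.054] [75 75 73]
204 0.223 [0.556 0.24  0.053] [76 74 73]
210 0.225 [0.557 0.235 0.053] [75 75 74]
216 0.226 [0.558 0.231 0.053] [70 70 68]
222 0.209 [0.557 0.234 0.07 ] [84 82 83]
228 0.2 [0.557 0.234 0.08 ] [98 95 97]
234 0.202 [0.558 0.229 0.078] [100  98  99]
240 0.172 [0.556 0.239 0.107] [51 49 49]
246 0.165 [0.556 0.239 0.115] [51 52 52]
252 0.159 [0.556 0.239 0.121] [53 49 53]
258 0.154 [0.556 0.238 0.126] [54 51 50]
264 0.155 [0.557 0.235 0.126] [53 49 49]
270 0.157 [0.557 0.232 0.125] [49 49 46]
276 0.158 [0.558 0.228 0.125] [50 46 44]
282 0.158 [0.558 0.226 0.126] [47 47 47]
288 0.088 [0.551 0.262 0.188] [61 57 59]
294 0.088 [0.552 0.261 0.188] [64 63 63]
[[272.08747293 169.53211296]] [[299.5537795  157.26648465]]
```

View pics/s2c.png

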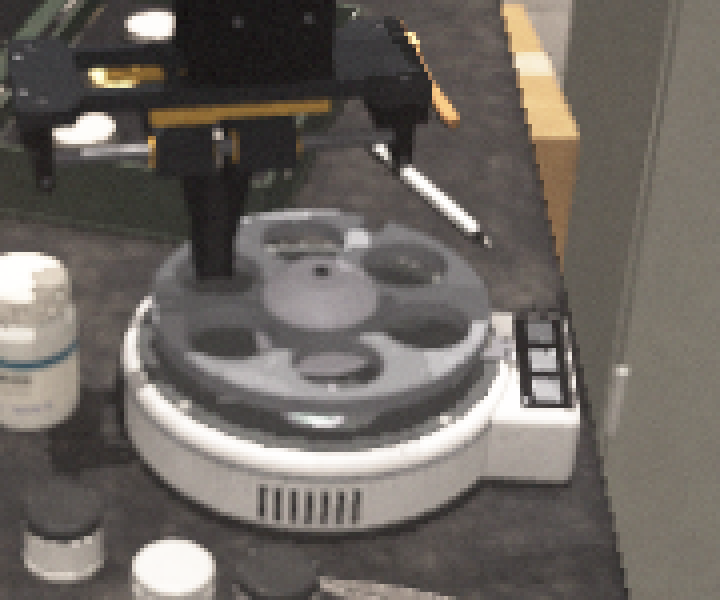

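```bash
python3 - <<'E'
from h import *
p=np.array(status.get_obs()['position'])
for n in('side','wrist'):
    X,c,P,im=cloud(n)
    m=(np.hypot(*(X[:,:2]-p[:2]).T)<.014)&(c.max(1)<75)&(X[:,2]>.055)
    z=np.sort(X[m,2]);print(n,m.sum(),z[:12].round(3),np.histogram(z,np.arange(.06,.2,.01)))
    w=X[m&(X[:,2]>.085)&(X[:,2]<.12)];print(w.min(0),w.max(0),np.median(w,0))
E
```

```text
side 269 [0.055 0.102 0.102 0.103 0.103 0.103 0.103 0.103 0.104 0.104 0.104 0.104] (array([ 0,  0,  0,  0, 35, 45, 47, 43, 60, 25,  6,  3,  4,  0]), array([0.06, 0.07, 0.08, 0.09, 0.1 , 0.11, 0.12, 0.13, 0.14, 0.15, 0.16,
       0.17, 0.18, 0.19, 0.2 ]))
[0.54810772 0.22267951 0.10191413] [0.56850684 0.24330861 0.11985754] [0.5562241  0.23895946 0.1110286 ]
wrist 2201 [0.055 0.055 0.079 0.079 0.079 0.08  0.08  0.08  0.08  0.08  0.08  0.08 ] (array([  0,   9,   8,   0, 231, 339, 449, 351, 288, 368,  94,  42,  20,
         0]), array([0.06, 0.07, 0.08, 0.09, 0.1 , 0.11, 0.12, 0.13, 0.14, 0.15, 0.16,
       0.17, 0.18, 0.19, 0.2 ]))
[0.54646238 0.23740932 0.10132374] [0.56431684 0.24236584 0.11998098] [0.55548067 0.23902447 0.11161861]
```

Both cameras put the real fingertip at z ≈ 0.1015 while the reported TCP z is 0.070. The tips therefore end about 32 mm short of the reported TCP, so nothing was touched. The xy agrees. I'll go back over the pocket and descend allowing for this offset (reported z ≈ 0.040 puts the tip at ≈ 0.072).

arm_command(deltas=[-1, 0.0045, -0.0002, 0, -0.08, -1, 0.0045, -0.0002, 0, -0.08, -1, 0.0045, -0.0002, 0, -0.08, -1, 0.0045, -0.0002, 0, -0.08, -1, 0.0045, -0.0002, 0, -0.08, -1, 0.0045, -0.0002, 0, -0.08, -1, 0, 0, 0, 0])

```text
time: 5.3
position: [0.5461, 0.255, 0.0696]
tool_rot: [0.439, 0.898, -0.0, -0.0]
ft_force: [0.1, 0.2, -0.3]
grip_width: 0.0001
grip_force: 0.0
```

```bash
cat >> h.py <<'E'
def st():
    o=status.get_obs();p=np.array(o['position']);v=p[:2]-np.array([.5033,.2203])
    print('t',o['time'],p.round(4),'r',np.hypot(*v).round(4),'ang',np.degrees(np.arctan2(v[1],v[0])).round(2),'F',np.round(o['ft_force'],2),'q',np.round(o['q'],3))
    return p
def tip():
    p=st()
    for n in('side','wrist'):
        X,c,P,im=cloud(n)
        m=(np.hypot(*(X[:,:2]-p[:2]).T)<.014)&(c.max(1)<75)&(X[:,2]>p[2]+.015)&(X[:,2]<p[2]+.06)
        print(n,np.sort(X[m,2])[:8].round(4),X[m].min(0),X[m].max(0))
E
python3 - <<'E'
from h import *
tip()
E
```

```text
t 5.3 [0.5461 0.255  0.0696] r 0.0551 ang 39.03 F [ 0.13  0.2  -0.31] q [ 0.252  0.654  1.591  0.     0.896 -0.41 ]
side [0.1005 0.1016 0.102  0.1023 0.1025 0.1025 0.1028 0.1028] [0.53266118 0.25100816 0.10052577] [0.55952335 0.26885753 0.12955497]
wrist [0.1002 0.1009 0.1011 0.1011 0.1016 0.1016 0.1016 0.1017] [0.53220818 0.25018424 0.10023836] [0.54937887 0.26837634 0.12956441]
```

arm_command(deltas=[-1, 0, 0.0008, 0.01, 0, -1, 0, 0, 0.01, 0, -1, 0, 0, 0.009, 0, -1, 0, 0, 0, 0])

```text
time: 5.9
position: [0.5461, 0.2548, 0.0393]
tool_rot: [0.439, 0.898, -0.001, -0.001]
ft_force: [0.5, 0.4, -0.2]
grip_width: 0.0004
grip_force: 0.0
```

arm_command(deltas=[-1, -0.0045, -0.0002, 0, 0.08, -1, -0.0045, -0.0002, 0, 0.08, -1, -0.0045, -0.0002, 0, 0.08, -1, -0.0045, -0.0002, 0, 0.08, -1, -0.0045, -0.0002, 0, 0.08, -1, -0.0045, -0.0002, 0, 0.08, -1, 0, 0, 0, 0])

```text
time: 6.78
position: [0.5582, 0.2305, 0.0408]
tool_rot: [0.64, 0.768, 0.0, 0.0]
ft_force: [0.2, -0.0, 0.6]
grip_width: 0.0005
grip_force: 0.0
```

```bash
python3 - <<'E'
from h import *
st();circ('wrist')
E
```

```text
t 6.775 [0.5582 0.2305 0.0408] r 0.0558 ang 10.5 F [ 0.23 -0.03  0.61] q [ 0.207  0.698  1.604 -0.     0.839  0.025]
wrist phase [[1465.     18.75]
 [1413.     19.  ]
 [1381.     19.25]
 [1356.     19.5 ]
 [1344.     19.75]
 [1341.     20.  ]
 [1362.     20.25]
 [1363.     20.5 ]
 [1404.     20.75]
 [1449.     21.  ]] 16217
low rim [(-176, np.int64(8)), (-172, np.int64(93)), (-168, np.int64(226)), (-164, np.int64(264)), (-160, np.int64(278)), (-156, np.int64(209)), (-152, np.int64(135)), (-148, np.int64(98)), (-144, np.int64(16)), (-140, np.int64(46)), (-136, np.int64(43)), (-132, np.int64(8)), (-128, np.int64(68)), (-124, np.int64(95)), (-120, np.int64(133)), (-116, np.int64(230)), (-112, np.int64(162)), (-108, np.int64(100)), (-104, np.int64(12)), (-48, np.int64(1)), (-44, np.int64(35)), (-40, np.int64(80)), (-36, np.int64(42)), (-32, np.int64(14)), (0, np.int64(58)), (4, np.int64(84)), (8, np.int64(113)), (12, np.int64(81)), (16, np.int64(31)), (40, np.int64(2)), (44, np.int64(7)), (48, np.int64(13)), (52, np.int64(23)), (56, np.int64(21)), (60, np.int64(28)), (64, np.int64(28)), (68, np.int64(30)), (72, np.int64(30)), (76, np.int64(27)), (80, np.int64(25)), (84, np.int64(18)), (88, np.int64(11)), (92, np.int64(4)), (136, np.int64(28)), (140, np.int64(155)), (144, np.int64(237)), (148, np.int64(254)), (152, np.int64(252)), (156, np.int64(165)), (160, np.int64(130)), (164, np.int64(74)), (168, np.int64(10))]
```

It turns now: the pocket is at 20° and the finger leads by 9.5°. The target pocket angle is −31.8°.

arm_command(deltas=[-1, -0.0045, -0.0002, 0, 0.08, -1, -0.0045, -0.0002, 0, 0.08, -1, -0.0045, -0.0002, 0, 0.08, -1, -0.0045, -0.0002, 0, 0.08, -1, -0.0045, -0.0002, 0, 0.08, -1, -0.0045, -0.0002, 0, 0.08, -1, -0.0045, -0.0002, 0, 0.08, -1, -0.0045, -0.0002, 0, 0.08, -1, -0.0045, -0.0002, 0, 0.08, -1, -0.0035, -0.0002, 0, 0.06, -1, 0, 0, 0, 0])

```text
time: 8.2
position: [0.5486, 0.1888, 0.0408]
tool_rot: [0.884, 0.468, 0.0, 0.0]
ft_force: [0.5, -0.3, -0.5]
grip_width: 0.0006
grip_force: 0.0
```

```bash
cat >> h.py <<'E'
def fit(n):
    "fit centre and phase: pocket holes empty of top-surface points"
    from scipy.optimize import minimize
    X,c,P,im=cloud(n);T=X[(abs(X[:,2]-.0795)<.004)][:,:2]
    T=T[np.hypot(*(T-[.5033,.2203]).T)<.09]
    def cost(q):
        w=T-q[:2]/1000;r=np.hypot(*w.T);a=(np.arctan2(w[:,1],w[:,0])-np.radians(q[2])+np.pi/6)%(np.pi/3)-np.pi/6
        d=np.hypot(r*np.cos(a)-.056,r*np.sin(a));return np.clip(.022-d,0,.004).sum()+np.clip(r-.086,0,.004).sum()
    b=min((minimize(cost,[503.3,220.3,s],method='Nelder-Mead',options=dict(initial_simplex=[[503.3,220.3,s],[505,220.3,s],[503.3,222,s],[503.3,220.3,s+4]])) for s in range(0,60,6)),key=lambda s:s.fun)
    nt=X[(X[:,2]<.0765)&(X[:,2]>.045)]
    print(n,'centre',b.x[:2].round(2),'phase',b.x[2]%60,'cost',b.fun,len(T))
    w=X[:,:2]-b.x[:2]/1000;r=np.hypot(*w.T)
    # disc plane
    m=(abs(X[:,2]-.0795)<.006)&(r<.082)&(r>.033)
    A=np.c_[w[m],np.ones(m.sum())];s=np.linalg.lstsq(A,X[m,2],rcond=None)[0];print('top plane slope deg',np.degrees(s[:2]).round(2),'z',s[2].round(4))
    return im,P
E
python3 - <<'E'
from h import *
st();im,_=fit('wrist');cv2.imwrite('pics/w4.png',im[:,:,::-1])
E
```

```text
t 8.2 [0.5486 0.1888 0.0408] r 0.0552 ang -34.8 F [ 0.51 -0.26 -0.53] q [ 0.139  0.676  1.665 -0.     0.8    0.736]
wrist centre [502.18 218.18] phase 34.72413800163753 cost 1.062224952294857 24151
top plane slope deg [2.09 1.77] z 0.0793
```

arm_command(deltas=[-1, -0.0031, -0.0001, 0, 0.055, -1, -0.0031, -0.0001, 0, 0.055, -1, 0, 0, 0, 0])

```text
time: 8.62
position: [0.5448, 0.184, 0.0407]
tool_rot: [0.908, 0.418, -0.0, -0.0]
ft_force: [0.4, 0.7, -0.1]
grip_width: 0.0007
grip_force: 0.0
```

```bash
python3 - <<'E'
from h import *
st();im,P=fit('wrist');cv2.imwrite('pics/w5.png',im[:,:,::-1])
print(proj(P,[[.5033,.2203,.0945],[.4183,.223,.065],[.3887,.2242,.053]]))
E
```

```text
t 8.625 [0.5448 0.184  0.0407] r 0.0552 ang -41.18 F [ 0.44  0.74 -0.12] q [0.131 0.672 1.679 0.    0.791 0.839]
wrist centre [501.94 218.18] phase 28.566107729949586 cost 1.0951636246794976 20371
top plane slope deg [2.88 1.82] z 0.0792
[[138.05269099 269.974848  ]
 [ 55.83747293 321.68412505]
 [ 36.58750675 332.55802433]]
```

View pics/w5.png

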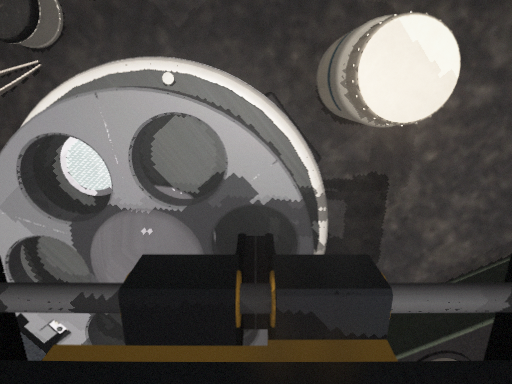

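arm_command(deltas=[-1, 0.004, 0, 0, 0, -1, 0, 0, -0.03, 0, -1, 0, 0, -0.03, 0, -1, 0, 0, -0.03, 0, -1, -0.0035, -0.028, 0, 0, -1, 0, -0.027, 0, 0])

```text
time: 9.43
position: [0.5034, 0.2205, 0.1313]
tool_rot: [0.909, 0.418, 0.001, 0.0]
ft_force: [-0.3, -0.1, 0.3]
grip_width: 0.0003
grip_force: 0.0
```

arm_command(deltas=[-1, 0, 0, 0, -0.18, -1, 0, 0, 0, -0.18, -1, 0, 0, 0, -0.18, -1, 0, 0, 0, -0.18, -1, 0, 0, 0, -0.18, -1, 0, 0, 0, -0.18, -1, 0, 0, 0, -0.18, -1, 0, 0, 0, -0.18, -1, 0, 0, 0, -0.18, -1, 0, 0, 0, -0.18, -1, 0, 0, 0, -0.18, -1, 0, 0, 0, -0.18])

```text
time: 10.92
position: [0.5036, 0.2203, 0.1307]
tool_rot: [0.056, 0.998, 0.0, 0.0]
ft_force: [0.4, -0.7, 0.4]
grip_width: 0.0005
grip_force: 0.0
```

arm_command(deltas=[-1, 0, 0, 0, -0.08, -1, 0, 0, 0, 0])

```text
time: 11.18
position: [0.5036, 0.2203, 0.1307]
tool_rot: [0.02, 1.0, 0.0, 0.0]
ft_force: [-0.5, -0.0, -0.4]
grip_width: 0.0008
grip_force: 0.0
```

```bash
python3 - <<'E'
from h import *
st();im,P=fit('wrist');cv2.imwrite('pics/w6.png',im[:,:,::-1])
print(proj(P,[[.5033,.2203,.0945],[.4183,.223,.065],[.3887,.2242,.053]]))
E
```

```text
t 11.175 [0.5036 0.2203 0.1307] r 0.0003 ang -6.76 F [-0.48 -0.01 -0.41] q [ 0.209  0.507  1.683  0.     0.952 -1.322]
wrist centre [501.41 218.13] phase 28.696132388446145 cost 0.07049786031894562 12869
top plane slope deg [2.55 1.75] z 0.0794
[[256.78688197 208.52762132]
 [255.73970259  87.09466522]
 [255.7249573   45.92739539]]
```

View pics/w6.png

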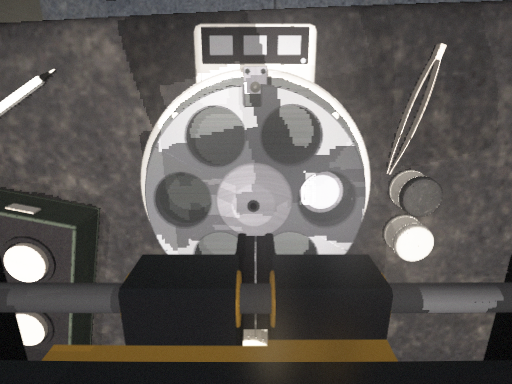

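The wrist view now shows the hub centre at (253,206), the notch at about (254,95) and the pin in it at (255,87), nearly in line. I'll measure this numerically.

```bash
python3 - <<'E'
from h import *
im,d,P=shot('wrist')
T=np.array(P['camera_from_world']);cam=-T[:3,:3].T@T[:3,3];print('cam',cam)
def XY(u,v):
    o,r=rays(P,[[u,v]]);return (o+r[0]*d[v,u])
for v in range(76,112,2):
    print(v,[int(1000*XY(u,v)[2]) if d[v,u]>0 else 0 for u in range(240,272)],)
for v in range(80,112,4): print(v,list(im[v,240:272].mean(1).astype(int)))
c=onplane(P,[[253,206]],.0945)[0];print('hub',c)
# plane tests
X,c2,P,_=cloud('wrist')
for nm,z in(('worktop',0),('deck',.053),('top',.0795)):
    m=(abs(X[:,2]-z)<.006)
    if z: m&=np.hypot(X[:,0]-.502,X[:,1]-.2185)<(.083 if z>.07 else .1)
    if z>.07: m&=np.hypot(X[:,0]-.502,X[:,1]-.2185)>.034
    s=np.linalg.lstsq(np.c_[X[m,:2]-[.5,.22],np.ones(m.sum())],X[m,2],rcond=None)[0];print(nm,m.sum(),np.degrees(s[:2]),s[2])
E
```

```text
cam [0.42024554 0.22251686 0.32496745]
76 [51, 51, 50, 53, 54, 56, 54, 54, 56, 55, 54, 57, 55, 54, 55, 56, 56, 55, 54, 56, 54, 55, 55, 54, 55, 55, 56, 55, 53, 51, 51, 51]
78 [53, 53, 54, 53, 55, 54, 55, 55, 54, 55, 56, 55, 55, 56, 55, 56, 55, 55, 56, 56, 56, 56, 55, 54, 55, 55, 55, 53, 53, 53, 53, 53]
80 [53, 52, 53, 53, 55, 55, 56, 56, 56, 56, 56, 55, 55, 55, 55, 55, 54, 55, 56, 56, 55, 55, 55, 55, 57, 55, 55, 52, 52, 52, 52, 52]
82 [52, 53, 52, 52, 54, 56, 56, 55, 56, 55, 54, 56, 56, 58, 59, 58, 59, 59, 58, 56, 55, 55, 56, 55, 57, 55, 56, 53, 53, 54, 53, 54]
84 [53, 53, 73, 74, 54, 55, 56, 54, 55, 55, 55, 59, 60, 62, 63, 62, 63, 62, 60, 59, 56, 74, 74, 76, 75, 74, 74, 53, 53, 53, 52, 53]
86 [75, 74, 75, 75, 69, 55, 54, 56, 54, 56, 56, 59, 62, 63, 65, 65, 64, 64, 63, 60, 59, 75, 75, 74, 76, 75, 75, 76, 75, 75, 76, 76]
88 [75, 74, 75, 75, 72, 57, 55, 55, 56, 55, 54, 60, 60, 63, 65, 64, 65, 63, 63, 60, 58, 74, 76, 76, 74, 75, 76, 76, 76, 76, 75, 77]
90 [75, 76, 75, 75, 71, 55, 54, 55, 55, 55, 55, 55, 59, 60, 61, 62, 62, 61, 60, 58, 56, 75, 76, 76, 76, 76, 76, 75, 76, 77, 76, 76]
92 [7
[... 4669 characters left out ...]
121)]
108 [np.int64(228), np.int64(230), np.int64(229), np.int64(229), np.int64(229), np.int64(228), np.int64(229), np.int64(229), np.int64(229), np.int64(229), np.int64(230), np.int64(231), np.int64(229), np.int64(201), np.int64(122), np.int64(121), np.int64(119), np.int64(122), np.int64(119), np.int64(116), np.int64(120), np.int64(120), np.int64(119), np.int64(120), np.int64(119), np.int64(121), np.int64(122), np.int64(121), np.int64(120), np.int64(118), np.int64(121), np.int64(119)]
hub [0.50118525 0.21757382 0.0945    ]
worktop 82350 [ 0.13357978 -0.03045762] 0.0002232035309647167
deck 15562 [0.37111913 0.02990958] 0.05315549126528695
top 11843 [2.55505896 1.76392588] 0.07944205334613867
```

```bash
python3 - <<'E'
from h import *
P=imaging.camera_params('wrist')
L=onplane(P,[[244.5,88],[244.7,104]],.0755);R=onplane(P,[[260.5,88],[260.5,104]],.0755);p=onplane(P,[[255.3,87]],.065)
M=(L+R)/2;print(L,R,M,p)
for C in((.5012,.2176),(.5014,.2181),(.5025,.219),(.5033,.2203)):
    a=lambda q:np.degrees(np.arctan2(-(q[1]-C[1]),-(q[0]-C[0])))
    print(C,[a(q).round(2) for q in(*M,*p)])
n=onplane(P,[[195.5,60],[316.5,60]],.053);print('nose',n,n.mean(0))
E
```

```text
[[0.41856466 0.21486686 0.0755    ]
 [0.42959289 0.21445454 0.0755    ]] [[0.41903552 0.22625639 0.0755    ]
 [0.43006383 0.2258533  0.0755    ]] [[0.41880009 0.22056163 0.0755    ]
 [0.42982836 0.22015392 0.0755    ]] [[0.41811952 0.22258928 0.065     ]]
(0.5012, 0.2176) [np.float64(-2.06), np.float64(-2.05), np.float64(-3.44)]
(0.5014, 0.2181) [np.float64(-1.71), np.float64(-1.64), np.float64(-3.09)]
(0.5025, 0.219) [np.float64(-1.07), np.float64(-0.91), np.float64(-2.44)]
(0.5033, 0.2203) [np.float64(-0.18), np.float64(0.11), np.float64(-1.54)]
nose [[0.39653083 0.17801713 0.053     ]
 [0.40031765 0.26984857 0.053     ]] [0.39842424 0.22393285 0.053     ]
```

The notch is about 1.2–1.4° short of the pin, within the nose's guide range. The disc sits tilted about 3° with its low side towards the notch, so the press should level it. I'll approach the hub and press in stages.

arm_command(deltas=[-1, 0.0012, -0.0012, 0.02, 0, -1, 0, 0, 0.02, 0, -1, 0, 0, 0.02, 0, -1, 0, 0, 0.004, 0, -1, 0, 0, 0, 0])

```text
time: 11.95
position: [0.5024, 0.2189, 0.0667]
tool_rot: [0.02, 1.0, -0.0, -0.0]
ft_force: [-0.7, -0.2, 0.5]
grip_width: 0.0003
grip_force: 0.0
```

arm_command(deltas=[-1, 0, 0, 0.001, 0, -1, 0, 0, 0.001, 0, -1, 0, 0, 0.001, 0, -1, 0, 0, 0.001, 0, -1, 0, 0, 0.001, 0, -1, 0, 0, 0, 0])

```text
time: 12.7
position: [0.5034, 0.2191, 0.0624]
tool_rot: [0.02, 1.0, 0.0, 0.001]
ft_force: [0.6, -0.1, 3.4]
grip_width: 0.0002
grip_force: 2.2
```

```bash
python3 - <<'E'
from h import *
st();fit('wrist')
E
```

```text
t 12.7 [0.5034 0.2191 0.0624] r 0.0012 ang -83.44 F [ 0.57 -0.09  3.44] q [ 0.207  0.611  1.736 -0.     0.791 -1.324]
wrist centre [501.91 218.06] phase 28.702570688855175 cost 0.0882101243428658 20625
top plane slope deg [0.74 1.62] z 0.0786
```

arm_command(deltas=[-1, 0, 0, 0.001, 0, -1, 0, 0, 0.001, 0, -1, 0, 0, 0.001, 0, -1, 0, 0, 0, 0])

```text
time: 13.25
position: [0.5011, 0.2187, 0.0579]
tool_rot: [0.02, 1.0, -0.0, -0.001]
ft_force: [-0.4, 0.6, -0.3]
grip_width: 0.0009
grip_force: 0.0
```

```bash
python3 - <<'E'
from h import *
st();fit('wrist')
E
```

```text
t 13.25 [0.5011 0.2187 0.0579] r 0.0027 ang -143.21 F [-0.45  0.63 -0.35] q [ 0.207  0.618  1.74   0.     0.785 -1.324]
wrist centre [501.48 217.97] phase 28.569124654321094 cost 0.009917043871408508 6872
top plane slope deg [2.73 3.87] z 0.0735
```

One side snapped down and the force dropped. I'll keep pressing.

arm_command(deltas=[-1, 0, 0, 0.0015, 0, -1, 0, 0, 0.0015, 0, -1, 0, 0, 0.0015, 0, -1, 0, 0, 0.001, 0, -1, 0, 0, 0.001, 0, -1, 0, 0, 0, 0])

```text
time: 14.05
position: [0.5022, 0.2189, 0.0521]
tool_rot: [0.02, 1.0, -0.0, -0.0]
ft_force: [-0.3, -0.0, 0.3]
grip_width: 0.0004
grip_force: 0.0
```

```bash
cat >> h.py <<'E'
def plane():
    X,c,P,im=cloud('wrist');w=X[:,:2]-[.502,.2185];r=np.hypot(*w.T)
    m=(X[:,2]>.061)&(X[:,2]<.088)&(r<.082)&(r>.034)
    for _ in range(4):
        A=np.c_[w,np.ones(len(w))];s=np.linalg.lstsq(A[m],X[m,2],rcond=None)[0]
        m=(abs(A@s-X[:,2])<.002)&(r<.082)&(r>.034)
    print('slope',np.degrees(s[:2]).round(2),'z',s[2].round(4),m.sum(),'hub',np.median(X[(r<.012)&(X[:,2]<.1),2]) )
    return im
E
python3 - <<'E'
from h import *
st();plane()
E
```

```text
t 14.05 [0.5022 0.2189 0.0521] r 0.0018 ang -128.35 F [-0.3  -0.01  0.3 ] q [ 0.207  0.628  1.743  0.     0.771 -1.324]
slope [-0.01 -0.01] z 0.0682 14891 hub 0.08811943721174291
```

It lies flat: top at 68.2 mm (68 expected), tilt 0.0°. I'll press slightly more to confirm, then retreat and check.

arm_command(deltas=[-1, 0, 0, 0.001, 0, -1, 0, 0, 0.001, 0, -1, 0, 0, 0, 0])

```text
time: 14.48
position: [0.5024, 0.2189, 0.0515]
tool_rot: [0.02, 1.0, 0.0, 0.0]
ft_force: [-2.8, -1.1, 8.4]
grip_width: 0.0007
grip_force: 4.6
```

arm_command(deltas=[-1, 0, 0, -0.005, 0, -1, 0, 0, -0.02, 0, -1, 0, 0, -0.03, 0, -1, 0, 0, -0.04, 0, -1, 0, 0, 0, 0])

```text
time: 15.1
position: [0.5047, 0.2195, 0.1481]
tool_rot: [0.02, 1.0, 0.001, 0.004]
ft_force: [-0.6, -0.6, -0.3]
grip_width: 0.0004
grip_force: 0.0
```

```bash
python3 - <<'E'
from h import *
st();im=plane();s,_,_=shot('side')
cv2.imwrite('pics/f.png',np.hstack([cv2.resize(im[20:260,130:390],(400,370),interpolation=3),cv2.resize(s[110:260,220:382],(400,370),interpolation=3)])[:,:,::-1])
E
```

```text
t 15.1 [0.5047 0.2195 0.1481] r 0.0016 ang -30.18 F [-0.63 -0.6  -0.32] q [ 0.207  0.48   1.671 -0.     0.983 -1.324]
slope [ 0.03 -0.02] z 0.0682 9688 hub 0.08331592168200977
```

View pics/f.png

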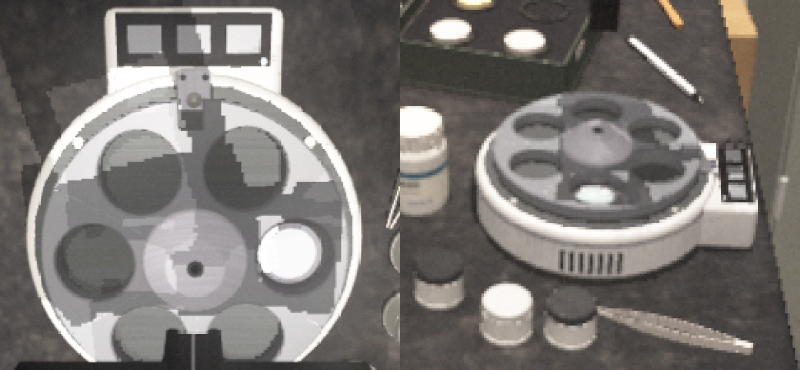

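The carousel is flat on the shoulder (hub top at 83.3 mm) with the pin at (192,100) inside the notch. The cups, jar and tweezers are where they were, and the arm is clear.

```bash
python3 -c "
from rig import order;print(order.hand_in())"
```

```text
the job is handed in; nothing more can be done
None
```

The carousel is turned into line and snapped fully home, flat (hub top measured at 83.3 mm) with the pin in the notch; the cups, jar and tweezers look untouched, and I handed the job in at about 15 s. The shut fingertips actually end about 32 mm short of the reported TCP, so my first push passed above the disc without touching it and I corrected for that.

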